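# Press a stack of glued print blanks on a rod-guided bench press

## Robot

A 6-joint arm with a two-finger parallel gripper is mounted at the origin on the work surface. World frame = base frame: x ahead of the robot, y to its left, z up, the work surface at z = 0. Lengths are in m, angles in rad, forces in N, time in s.
With the tool pointing down it reaches from about 0.3 to 0.75 m from the base axis. Payload 8.5 kg.
Tool frame: the origin (TCP) lies at the very end of the fingers, on their centre line; the grasp point (between the pads) lies 19 mm behind it; z points along the fingers, y is the line along which they close (so a half turn about z gives the same grasp; the last joint's range is limited). The gripper opens to 88 mm and grips with 3 to 60 N. Pads are 18 mm wide; open, the fingers measure 123 mm over their backs; the gripper's body (75 mm by 187 mm) begins 45 mm behind the grasp point.
Start: joints at [-1.458, 0.381, 1.297, -0, 1.464, -0.215], TCP at [0.177, -0.521, 0.239] pointing down, gripper open.
Joint ranges: [-3.11, 3.11], [-0.89, 2.33], [0.22, 2.48], [-1.42, 4.56], [0.17, 2.85], [-2.88, 2.88]. Speed limits (rad/s): [2.39, 2.39, 3.14, 3.14, 3.14, 3.14].

## Interface

Orientations are given as [roll, pitch, yaw] about the fixed x, y, z axes, in that order (R = Rz(yaw) Ry(pitch) Rx(roll)).
In Python, from bench import ctrl, eyes, order, spotter gives the robot as it stands.
- The arm moves only by the tool jog_arm, never from a script. Its argument "motion" is a list of rows, each a list of 5 numbers: the closure, from 0 (fully open) to 1 (shut), then the shift along the tool's x, y, z in units of 25 mm (1.0 is 25 mm), then the turn about the tool's z in units of 0.08 rad (1.0 is 0.08 rad). A call has 1 to 5 rows; each row shifts and turns the commanded pose from where the row before left it, along the tool's axes as they then stand; what a row does not reach is not made up. A row lasts 1/12 s, in which the tool goes at most 41.7 mm and 7.16 degrees, less where a joint would pass 70% of its speed; a pose out of reach is approached as far as the arm can. A call with a number of a shift or a turn outside -1 to 1 is refused whole. A call with a gripper value outside its range is refused whole. The fingers move at their own pace and stop on an object; "squeeze" is the grip in N (left out, the last holds). Time passes only in rows, so rows that do not move let the fingers close. It gives the time, the measured TCP pose, the force, the opening and the grip force at its end, in the units of the state.
- ctrl.get_state(): the state, without advancing time (a new reading comes with each control period).
- eyes.camera(name): name is "scene" or "top"; returns (picture, depth): 400x640x3 uint8, blue, green, red; 400x640 float32, m along the optical axis (not along the pixel's ray), 0 where there is no reading.
- eyes.camera_info(name): a dict with "fov_y" (degrees; the focal length in pixels is half the picture's height over the tangent of half this angle, whatever the lens; pixels are square), "cx", "cy" (the principal point, pixels), "R" (3x3) and "t" (3): a world point X has camera coordinates R X + t. Camera axes: x right, y down, z forward; pixel columns grow to the right and rows downward; lengths in m; the calibration is good to about 2 mm. A picture is of the moment at which its call begins. camera_info takes no time and is no camera call.
- order.finish_job(): hands the job in; it is judged then, once.
Trained networks look in the newest picture that a camera, given by its name, has taken for a name from the list of things; names that differ only in an ending like _2 or _b are one class to them, and where a whole thing is asked for, a point or a joint stands for the part that bears it (a point fixed in the world has none). Each returns a list of dicts, best first, with "score" (0 to 1); they miss things now and then, are a little off and sometimes report something else, mostly with a low value. They report only what shows in the picture. A call takes as long as a camera call. They do not tell look-alikes from the thing itself.
- spotter.search_frame(camera, label): "extent" ([left, top, right, bottom] in pixels, round what is visible of it).
- spotter.spot_point(camera, label): "point" ([column, row] in pixels: a listed point, or the origin of a listed thing).
The state is a dict: "t": time; "joint_positions": joint angles; "joint_velocities": joint speeds; "tau": joint torques, N m; "ee_pos": TCP position; "ee_rot": TCP orientation; "contact_force": force on the tool from outside, world axes, zero at the start; "ft_torque": the same for the moment, N m; "grip_width": finger opening in m; "finger_force": force on a finger pad.
Only numpy, scipy, OpenCV 4.12 (cv2) and the standard library are available. Lean on these libraries where they do the work, as an engineer would, in place of code of your own. Each camera call takes 0.05 s, during which the arm holds its last target. There are 200 camera calls.

## Task

Pick up the aluminium platen by its red square handle, lower it level over the tall rod of the little blue press until it lies on the stack of wooden blanks, with its long sides along the stack's. Then press it down with about 15 newtons in all, its own weight included, for two seconds so that the glue takes, never pushing on the press, rod included, with more than 25 newtons. Let go with the platen left lying on the stack, and do not disturb the other things on the table.

Things in the scene. Friction and masses are not known exactly. Their poses are not given: they have to be found in the camera images.
- press: Bench press, fixed: blue base 150 (its x) by 120 (its y) by 14 mm high, origin at the centre of its underside, z up. On it, round a rod, a sprung stack of wooden blanks, 98 (x) by 74 mm (y). The unloaded stack's top is 47 to 71 mm above the origin: the bed's height was set by hand and is not measured. The stack yields about 1 mm per 5 N and stops solid after about 6 mm.
- rod: Upright steel rod fixed in the middle of the press, 16 mm in diameter. Its origin and axes are those of the press (on the underside of the base); its top is 150 mm above the origin and its last 10 mm taper to 9 mm diameter.
- platen: Loose press platen, 0.4 to 0.6 kg, standing upright on the table: aluminium plate 110 (its x) by 84 (its y) by 10 mm thick with a red handle on its centre. Origin at the centre of the underside, z up. A vertical hole of 18.4 mm diameter runs through its centre, that wide over the lowest 34 mm. Half a turn about z makes no difference.
- handle_top (a point): Centre of the open top of the platen's handle, a square tube 32 by 32 mm outside (sides along the platen's x and y), 118 mm above the platen's underside; red, its lowest 24 mm dark steel. Inside it is 24 mm wide above the 34 mm deep hole, so the rod passes up into it.
- tub_red: Loose bystander: red ink tub with lid, 110 mm diameter, 97 mm high; origin under its centre.
- tub_green: Loose bystander: green ink tub with lid, 110 mm diameter, 97 mm high; origin under its centre.
- tub_black: Loose bystander: black ink tub with lid, 110 mm diameter, 97 mm high; origin under its centre.
- cup: Loose bystander: paper-coloured cup, 72 mm diameter, 90 mm high; origin under its centre.
- brush_jar: Loose bystander: glass jar 76 mm in diameter with three brushes and pens standing in it, 195 mm high in all; origin under its centre.
- roller: Loose bystander: ink roller lying on the table, 135 mm long along its x, 65 mm wide, 28 mm high; origin near its middle, on the table.
- blanks: Loose bystander: spare stack of wooden blanks, 98 by 74 by 18 mm; origin under its centre.
Things that resemble listed ones, but are neither listed nor needed, are in the scene too. Leave any purple or yellow look-alike of the platen alone.

How it is judged:
On the way, in this order (a step that is already met when the one before it is completed fails the run):
1. the platen is threaded on the rod, upright, the rod's tip at least 20 mm inside it (horizontal distance between platen and rod below 0.0035 m and angle between platen's own z axis and vertical below 0.05 rad and z of platen in the frame of press below 0.13 m), for 0.1 s.
2. the platen lies level and square on the stack and is pressed down with 9 to 22 N (its own weight included) for a second (horizontal distance between platen and rod below 0.0035 m and angle between platen's own z axis and vertical below 0.05 rad and angle between the x axis of platen and the x axis of press, either way round below 0.14 rad and z of platen in the frame of press below 0.07 m and contact force between platen and press between 9 and 22 N), for 1 s.
At the end, for the whole second after the job is handed in: The platen lies at rest on the stack, on the rod (centre within 3.5 mm of the rod's axis), underside less than 72 mm above the underside of the press, within 0.05 rad of level, its long sides within 0.14 rad of the press's, and bears on the stack with more than 1 N (horizontal distance between platen and rod below 0.0035 m and angle between platen's own z axis and vertical below 0.05 rad and angle between the x axis of platen and the x axis of press, either way round below 0.14 rad and z of platen in the frame of press below 0.072 m and contact force between platen and press above 1 N and linear speed of platen below 0.01 m/s); the robot touches nothing.
It fails at once if the platen pushes on the press or its rod with more than 25 N (contact force between platen and press above 25 N or contact force between platen and rod above 25 N).
It fails at once if the robot pushes on the press or its rod with more than 25 N (contact force between any of the arm, the fingers and press above 25 N or contact force between any of the arm, the fingers and rod above 25 N).
It fails at once if the platen is tipped by more than 0.4 rad (angle between platen's own z axis and vertical above 0.4 rad).
It fails at once if another thing on the table is moved by more than 30 mm (distance of any of tub_red, tub_green, tub_black, cup, brush_jar, roller, blanks from where it was at the start of the episode above 0.03 m).
It also fails if it takes over 69 s, if anything falls off the work surface, if the arm or the gripper's body presses on something with over 40 N, if the wrist force passes 120 N, or if a joint passes its speed limit or range.

## Working session

There is one attempt and no reset: what is moved stays moved. The work goes in short steps, Python scripts to look and compute and a tool call to move; the robot and the scene stay as the last step left them, time stands still between calls to the robot, and variables do not carry over. Pictures are saved under pics/ and viewed, at most 10 in all, crops included, and the job is handed in when it is done.

Besides the shell and the picture viewer there is one more tool, called after ">>>" as name([rows], argument=value, ...), one row to a line, values as JSON. jog_arm: Moves the arm, as the interface text tells. Its arguments: {"type":"object","properties":{"motion":{"type":"array"},"squeeze":{"type":"number"}},"required":["motion"]}

```bash
mkdir -p pics; cat > h.py <<'E'
import numpy as np, cv2
from bench import ctrl, eyes, order, spotter
def cam(n):
    p,d=eyes.camera(n); i=eyes.camera_info(n); return p,d,i
def ray(i,h,u,v):
    f=h/2/np.tan(np.radians(i["fov_y"])/2); R=np.array(i["R"]);t=np.array(i["t"])
    c=-R.T@t; return c,R.T@np.array([(u-i["cx"])/f,(v-i["cy"])/f,1])
def atz(i,u,v,z):
    c,d=ray(i,400,u,v); return c+d*(z-c[2])/d[2]
def cloud(i,d):
    f=200/np.tan(np.radians(i["fov_y"])/2); v,u=np.mgrid[:400,:640]
    X=np.stack([(u-i["cx"])/f*d,(v-i["cy"])/f*d,d],-1)
    return (X-np.array(i["t"]))@np.array(i["R"])
E
python3 - <<'E'
from h import *
for n in("scene","top"):
    p,d,i=cam(n); cv2.imwrite(f"pics/{n}0.png",p); print(n,i)
    np.savez(f"{n}0.npz",p=p,d=d)
    for l in("press","rod","platen","handle_top"):
        for r in spotter.spot_point(n,l)[:4]:
            u,v=r["point"]; print(l,round(r["score"],2),np.round([u,v]),cloud(i,d)[int(v),int(u)].round(3))
print(ctrl.get_state())
E
```

```text
scene {'fov_y': 52.937420535076214, 'cx': 323.45156313976344, 'cy': 197.34980812135134, 'R': array([[-0.21437275,  0.97673849,  0.00512305],
       [ 0.68495155,  0.15406697, -0.71211287],
       [-0.69633735, -0.14914855, -0.7020463 ]]), 't': array([ 0.12602202, -0.26491834,  1.52133657])}
press 0.56 [249. 211.] [ 0.545 -0.226  0.048]
platen 0.93 [390. 217.] [0.462 0.168 0.029]
platen 0.69 [293. 169.] [ 0.313 -0.165  0.028]
platen 0.57 [440. 226.] [0.455 0.311 0.019]
platen 0.55 [417. 180.] [0.274 0.236 0.024]
handle_top 0.88 [288. 143.] [ 0.286 -0.182  0.106]
handle_top 0.74 [449. 198.] [0.427 0.316 0.108]
handle_top 0.61 [394. 189.] [0.437 0.165 0.12 ]
handle_top 0.57 [427. 154.] [0.257 0.25  0.115]
top {'fov_y': 50.68015000978648, 'cx': 315.40280028129786, 'cy': 196.35409169229507, 'R': array([[ 0.02340461, -0.99946505, -0.02284394],
       [-0.99914258, -0.02260426, -0.03468658],
       [ 0.03415166,  0.02363618, -0.99913713]]), 't': array([0.00172447, 0.51344506, 1.32232062])}
press 0.97 [399. 206.] [ 0.491 -0.238  0.072]
rod 0.59 [396. 207.] [ 0.485 -0.228  0.06 ]
platen 0.93 
[... 358 characters left out ...]
81]
{'t': 0.5, 'joint_positions': array([-1.45831100e+00,  3.80623126e-01,  1.29747455e+00, -3.87370265e-06,
        1.46362747e+00, -2.15307656e-01]), 'joint_velocities': array([ 0.00147053,  0.00155628,  0.00058166, -0.00042252,  0.00147388,
        0.0006427 ]), 'tau': array([-1.03509792e-03, -4.37519610e+01, -2.24606663e+01,  7.13684340e-02,
        3.15889064e-02, -8.55383178e-06]), 'ee_pos': array([ 0.17706191, -0.52066625,  0.2387108 ]), 'ee_rot': array([-3.14146240e+00, -2.45444457e-05,  3.27793392e-01]), 'contact_force': array([-0.48849595, -0.22999069,  0.74437873]), 'ft_torque': array([ 0.0150547 , -0.01975283,  0.02475441]), 'finger_force': 0.0, 'grip_width': 0.08820641940073758}
```

View pics/scene0.png

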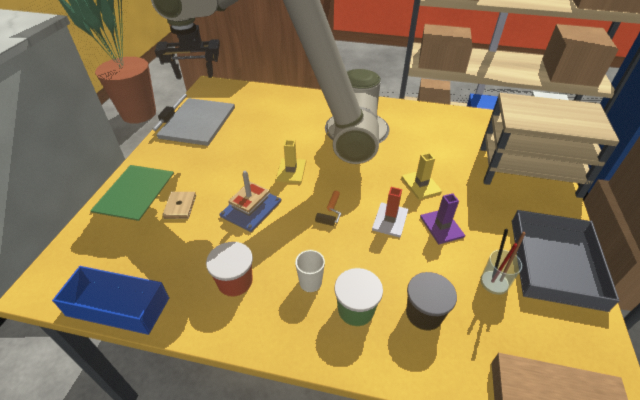

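View pics/top0.png

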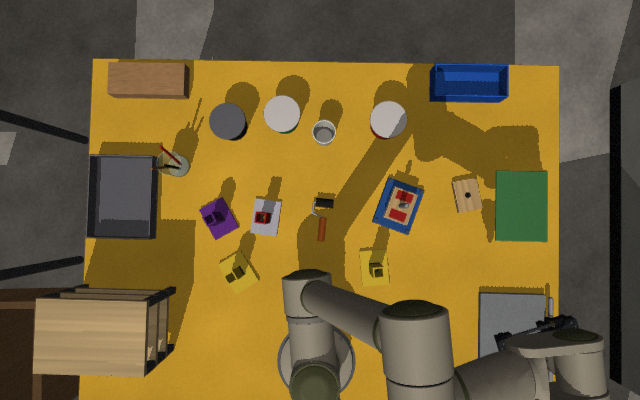

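The white/aluminium platen with the red handle is at scene (392,208) and top (266,217). The yellow ones at scene (292,160) and (422,175), and the purple one at (443,218), are look-alikes. The press is at scene (250,203) and top (399,206). Next I'll confirm this in a crop and measure.

```bash
cat > m.py <<'E'
from h import *
def mask(p,kind):
    h=cv2.cvtColor(p,cv2.COLOR_BGR2HSV).astype(int);H,S,V=h[...,0],h[...,1],h[...,2]
    if kind=="white": return (S<70)&(V>110)
    if kind=="red": return ((H<8)|(H>172))&(S>140)&(V>60)
    if kind=="blue": return (H>100)&(H<125)&(S>100)
    if kind=="dark": return (S<90)
def sub(m,box):
    o=np.zeros(m.shape,np.uint8); l,t,r,b=box; o[t:b,l:r]=m[t:b,l:r]; return o
E
python3 - <<'E'
from m import *
for n,bp,br in(("scene",(365,180,415,245),(215,165,290,235)),("top",(245,190,290,245),(365,165,430,240))):
    z=np.load(n+"0.npz");p,d=z["p"],z["d"];i=eyes.camera_info(n);C=cloud(i,d)
    def rect(m,zz,lab):
        v,u=np.nonzero(m); P=np.array([atz(i,a,b,zz)[:2] for a,b in zip(u,v)])*1000
        c,s,a=cv2.minAreaRect(P.astype(np.float32)); print(n,lab,np.round(c,1),np.round(s,1),round(a,1),"n",len(u))
    w=sub(mask(p,"white"),bp); r=sub(mask(p,"red"),bp)
    rect(w|r if n=="top" else w,.01,"plate")
    v,u=np.nonzero(r); print("red z",np.percentile(C[v,u,2],[5,50,95]).round(3),np.median(C[v,u],0).round(4))
    hi=r.astype(bool)&(C[...,2]>.105); print("top pts",hi.sum(),np.median(C[hi],0).round(4))
    b=sub(mask(p,"blue"),br); rect(b,.014,"base")
    l,t,rr,bb=br; Q=C[t:bb,l:rr]; zz=Q[...,2]
    k=(zz>.035)&(zz<.08); print("stack z hist",np.histogram(zz[k],bins=np.arange(.035,.081,.003)), )
    k=(zz>.09)&(zz<.17); print("rod",k.sum(),np.median(Q[k],0).round(4) if k.any() else 0, zz[k].max() if k.any() else 0)
a=np.load("scene0.npz")["p"];b=np.load("top0.npz")["p"]
c=[cv2.resize(x,(390,290),interpolation=cv2.INTER_CUBIC) for x in(a[170:250,350:457],a[155:235,200:307],b[175:255,215:322],b[165:245,345:452])]
cv2.imwrite("pics/crop.png",np.vstack([np.hstack(c[:2]),np.hstack(c[2:])]))
E
```

```text
scene plate [449.9 169.2] [ 83.6 118.8] 83.1 n 658
red z [0.042 0.095 0.117] [0.4609 0.1699 0.0954]
top pts 84 [0.4482 0.1696 0.1145]
scene base [ 494.2 -244.2] [108.3 137.1] 70.4 n 232
stack z hist (array([  3,   2,  10,  40,  35,  37, 108, 356, 101,   4,   2,   6,   3,
         3,   4]), array([0.035, 0.038, 0.041, 0.044, 0.047, 0.05 , 0.053, 0.056, 0.059,
       0.062, 0.065, 0.068, 0.071, 0.074, 0.077, 0.08 ]))
rod 96 [ 0.4971 -0.2432  0.1224] 0.15049431606973446
top plate [444.4 169.9] [ 83.9 109.6] 83.2 n 666
red z [0.077 0.118 0.123] [0.4458 0.1709 0.1179]
top pts 59 [0.4463 0.1696 0.1181]
top base [ 489.8 -244.2] [118.2 147.6] 70.5 n 871
stack z hist (array([  0,   0,   2,  10,  16,  12,  73, 291, 270, 103,  12,   0,   1,
         3,   1]), array([0.035, 0.038, 0.041, 0.044, 0.047, 0.05 , 0.053, 0.056, 0.059,
       0.062, 0.065, 0.068, 0.071, 0.074, 0.077, 0.08 ]))
rod 43 [ 0.4899 -0.2421  0.141 ] 0.15273401944150455
```

View pics/crop.png

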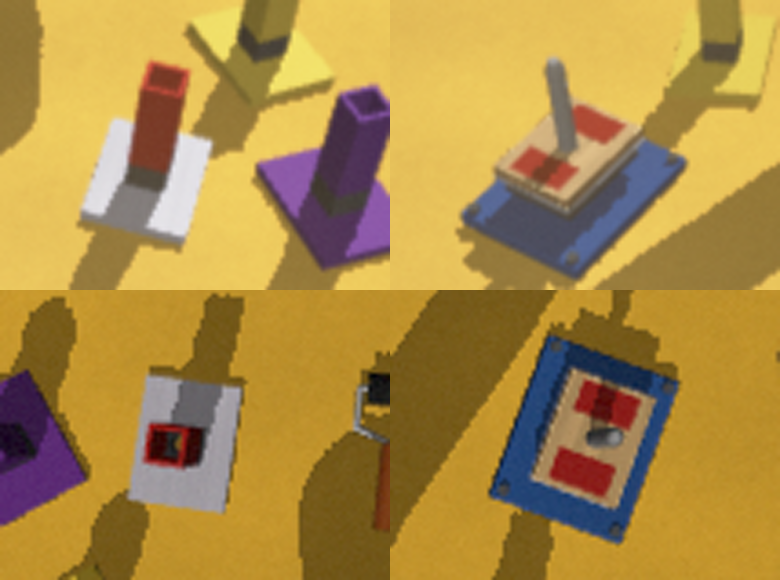

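Confirmed: the platen is white with a red handle and a dark collar, centred at about (0.4445, 0.1695) with its long axis at -6.8°. The rod is at about (0.490, -0.2435), the press's long axis is at -19.5°, and the stack top is at about 59 mm. First move: turn the tool.

>>> jog_arm([
  [0,0,0,0,1],
  [0,0,0,0,1],
  [0,0,0,0,1],
  [0,0,0,0,1],
  [0,0,0,0,1],
], squeeze=25)

```text
t: 0.92
ee_pos: [0.1771, -0.5207, 0.2387]
ee_rot: [-3.142, -0.0, -0.076]
contact_force: [-0.3, -0.4, 0.5]
grip_width: 0.0877
finger_force: 0.0
```

>>> jog_arm([
  [0,0,0,0,0.585],
  [0,0,-0.5,0,0],
  [0,0.25,-1,0,0],
  [0,0.25,-1,0,0],
  [0,0.25,-1,0,0],
])

```text
t: 1.33
ee_pos: [0.2062, -0.435, 0.2386]
ee_rot: [-3.141, 0.0, -0.12]
contact_force: [0.0, -1.2, 0.0]
grip_width: 0.0881
finger_force: 0.0
```

>>> jog_arm([
  [0,0.263,-1,0,0],
  [0,0.263,-1,0,0],
  [0,0.263,-1,0,0],
  [0,0.263,-1,0,0],
  [0,0.263,-1,0,0],
])

```text
t: 1.75
ee_pos: [0.2538, -0.3146, 0.2388]
ee_rot: [3.141, -0.0, -0.119]
contact_force: [-0.2, 0.3, -0.1]
grip_width: 0.0881
finger_force: 0.0
```

>>> jog_arm([
  [0,0.263,-1,0,0],
  [0,0.263,-1,0,0],
  [0,0.263,-1,0,0],
  [0,0.263,-1,0,0],
  [0,0.263,-1,0,0],
])

```text
t: 2.17
ee_pos: [0.3012, -0.1944, 0.2389]
ee_rot: [3.141, -0.0, -0.119]
contact_force: [-0.1, -0.1, 0.4]
grip_width: 0.0882
finger_force: 0.0
```

>>> jog_arm([
  [0,0.263,-1,0,0],
  [0,0.263,-1,0,0],
  [0,0.263,-1,0,0],
  [0,0.263,-1,0,0],
  [0,0.263,-1,0,0],
])

```text
t: 2.58
ee_pos: [0.3488, -0.0741, 0.239]
ee_rot: [3.141, -0.001, -0.119]
contact_force: [0.2, -0.2, -0.3]
grip_width: 0.0883
finger_force: 0.0
```

>>> jog_arm([
  [0,0.263,-1,0,0],
  [0,0.263,-1,0,0],
  [0,0.263,-1,0,0],
  [0,0.263,-1,0,0],
  [0,0.263,-1,0,0],
])

```text
t: 3.0
ee_pos: [0.3963, 0.0462, 0.2389]
ee_rot: [3.142, -0.001, -0.119]
contact_force: [0.2, -0.9, -0.2]
grip_width: 0.0883
finger_force: 0.0
```

>>> jog_arm([
  [0,0.263,-1,0,0],
  [0,0.263,-1,0,0],
  [0,0.263,-1,0,0],
  [0,0.263,-1,0,0],
  [0,0.263,-1,0,0],
])

```text
t: 3.42
ee_pos: [0.4437, 0.1664, 0.2388]
ee_rot: [-3.142, -0.0, -0.119]
contact_force: [-0.0, -1.4, 0.7]
grip_width: 0.088
finger_force: 0.0
```

>>> jog_arm([
  [0,0,0,0,0],
  [0,0,0,0,0],
])

```text
t: 3.58
ee_pos: [0.4434, 0.1656, 0.2385]
ee_rot: [3.141, 0.0, -0.117]
contact_force: [-0.5, -0.5, -1.2]
grip_width: 0.0881
finger_force: 0.0
```

>>> jog_arm([
  [0,0.025,-0.16,0,0],
  [0,0,0,1,0],
  [0,0,0,1,0],
  [0,0,0,1,0],
  [0,0,0,1,0],
])

```text
t: 4.0
ee_pos: [0.4444, 0.1681, 0.1381]
ee_rot: [-3.141, -0.001, -0.12]
contact_force: [0.1, 1.4, -0.5]
grip_width: 0.088
finger_force: 0.0
```

>>> jog_arm([
  [0,0,0,0.7,0],
  [0,0,0,0.7,0],
  [0,0,0,0.7,0],
  [0,0,0,0.36,0],
  [0,0,0,0,0],
])

```text
t: 4.42
ee_pos: [0.4438, 0.1682, 0.0761]
ee_rot: [3.141, 0.003, -0.12]
contact_force: [0.3, -0.7, -1.1]
grip_width: 0.088
finger_force: 0.0
```

>>> jog_arm([
  [0.4,0,0,0,0],
  [0.5,0,0,0,0],
  [0.55,0,0,0,0],
  [0.6,0,0,0,0],
  [0.65,0,0,0,0],
])

```text
t: 4.83
ee_pos: [0.4448, 0.169, 0.0778]
ee_rot: [-3.141, -0.001, -0.119]
contact_force: [0.2, 0.3, -0.3]
grip_width: 0.0569
finger_force: 0.0
```

>>> jog_arm([
  [0.8,0,0,0,0],
  [1,0,0,0,0],
  [1,0,0,0,0],
  [1,0,0,0,0],
  [1,0,0,0,0],
])

```text
t: 5.25
ee_pos: [0.4446, 0.1691, 0.0773]
ee_rot: [-3.141, -0.0, -0.119]
contact_force: [0.5, 2.5, -0.8]
grip_width: 0.0319
finger_force: 25.0
```

>>> jog_arm([
  [1,0,0,0,0],
  [1,0,0,-0.3,0],
  [1,0,0,-0.6,0],
  [1,0,0,-0.9,0],
  [1,0,0,-0.9,0],
], squeeze=45)

```text
t: 5.67
ee_pos: [0.4437, 0.1686, 0.1451]
ee_rot: [3.14, 0.003, -0.119]
contact_force: [-0.2, -0.2, -5.6]
grip_width: 0.0317
finger_force: 45.0
```

>>> jog_arm([
  [1,0,0,-1,0],
  [1,0,0,-1,0],
  [1,0,0,-1,0],
  [1,0,0,-0.9,0],
  [1,0,0,-0.6,0],
])

```text
t: 6.08
ee_pos: [0.4443, 0.1687, 0.2593]
ee_rot: [3.141, -0.001, -0.119]
contact_force: [1.4, -0.6, -5.7]
grip_width: 0.0314
finger_force: 45.0
```

>>> jog_arm([
  [1,0,0,0,0.8],
  [1,0,0,0,0.8],
  [1,0,0,0,0.8],
  [1,0,0,0,0.37],
  [1,0,0,0,0],
])

```text
t: 6.5
ee_pos: [0.4439, 0.1687, 0.257]
ee_rot: [3.14, 0.002, -0.342]
contact_force: [0.4, 0.7, -5.3]
grip_width: 0.0315
finger_force: 45.0
```

>>> jog_arm([
  [1,0,0,0,0],
  [1,0,0,0,0],
])

```text
t: 6.67
ee_pos: [0.4443, 0.1688, 0.2571]
ee_rot: [3.141, 0.001, -0.34]
contact_force: [0.3, 0.5, -4.5]
grip_width: 0.0316
finger_force: 45.0
```

>>> jog_arm([
  [1,0.225,0.467,0,0],
  [1,0.45,0.934,0,0],
  [1,0.45,0.934,0,0],
  [1,0.45,0.934,0,0],
  [1,0.45,0.934,0,0],
])

```text
t: 7.08
ee_pos: [0.457, 0.0518, 0.2573]
ee_rot: [3.141, 0.0, -0.339]
contact_force: [0.9, 0.1, -5.4]
grip_width: 0.0317
finger_force: 45.0
```

>>> jog_arm([
  [1,0.45,0.934,0,0],
  [1,0.45,0.934,0,0],
  [1,0.45,0.934,0,0],
  [1,0.45,0.934,0,0],
  [1,0.45,0.934,0,0],
])

```text
t: 7.5
ee_pos: [0.471, -0.0772, 0.2572]
ee_rot: [3.142, 0.0, -0.34]
contact_force: [0.7, 0.9, -5.7]
grip_width: 0.0315
finger_force: 45.0
```

>>> jog_arm([
  [1,0.45,0.934,0,0],
  [1,0.45,0.934,0,0],
  [1,0.45,0.934,0,0],
  [1,0.45,0.934,0,0],
  [1,0.45,0.934,0,0],
])

```text
t: 7.92
ee_pos: [0.485, -0.206, 0.2571]
ee_rot: [-3.141, 0.001, -0.34]
contact_force: [0.5, -0.1, -5.2]
grip_width: 0.0317
finger_force: 45.0
```

>>> jog_arm([
  [1,0.45,0.934,0,0],
  [1,0.225,0.467,0,0],
  [1,0,0,0,0],
  [1,0,0,0,0],
  [1,0,0,0,0],
])

```text
t: 8.33
ee_pos: [0.4893, -0.2423, 0.2572]
ee_rot: [-3.141, 0.001, -0.34]
contact_force: [0.5, 0.0, -5.2]
grip_width: 0.0317
finger_force: 44.9
```

```bash
python3 - <<'E'
from m import *
a=[]
for n in("scene","top"):
    p,d,i=cam(n); np.savez(f"{n}1.npz",p=p,d=d); a.append(p)
print(ctrl.get_state()["ee_pos"])
c=[cv2.resize(x,(390,440),interpolation=cv2.INTER_CUBIC) for x in(a[0][105:235,195:310],a[1][140:270,350:465])]
cv2.imwrite("pics/c1.png",np.hstack(c))
E
```

```text
[ 0.48942964 -0.24220701  0.2574224 ]
```

View pics/c1.png

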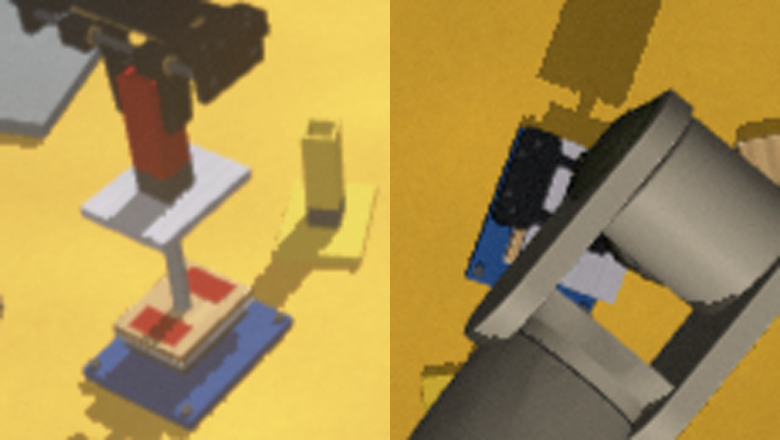

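The platen hangs level over the rod (plate near crop (165,195), rod visible below it near (178,280)). I'll refine the relative offset in the scene camera with silhouette fits.

```bash
cat > fit.py <<'E'
from m import *
from scipy.optimize import minimize
S=8
def proj(i,P):
    f=200/np.tan(np.radians(i["fov_y"])/2); c=P@np.array(i["R"]).T+np.array(i["t"])
    return np.c_[c[:,0]/c[:,2]*f+i["cx"],c[:,1]/c[:,2]*f+i["cy"]]
def box(x,y,z0,z1,a,lx,ly):
    c,s=np.cos(a),np.sin(a)
    return np.array([[x+c*u-s*v,y+s*u+c*v,z] for u in(-lx/2,lx/2) for v in(-ly/2,ly/2) for z in(z0,z1)])
def cyl(x,y,parts):
    t=np.linspace(0,2*np.pi,24)
    return np.vstack([np.c_[x+r*np.cos(t),y+r*np.sin(t),0*t+z] for z,r in parts])
def render(i,P,win):
    l,t,r,b=win; h=cv2.convexHull(((proj(i,P)-[l,t]+.5)*S).astype(np.float32)).astype(np.int32)
    m=np.zeros(((b-t)*S,(r-l)*S),np.float32); cv2.fillConvexPoly(m,h,1)
    return cv2.resize(m,(r-l,b-t),interpolation=cv2.INTER_AREA)
def fit(i,mask,model,x0,win,ign=None):
    l,t,r,b=win; M=mask[t:b,l:r].astype(float); W=1 if ign is None else 1-ign
    c=lambda q:np.sum(W*(render(i,model(q),win)-M)**2)
    return min((minimize(c,np.array(x0)+d,method="Nelder-Mead",options=dict(initial_simplex=np.array(x0)+d+np.array([[0,0],[.006,0],[0,.006]]))) for d in([0,0],[-.004,.003],[.004,-.003])),key=lambda o:o.fun)
E
python3 - <<'E'
from fit import *
i=eyes.camera_info("scene")
def plate(p,win,x0,z,a):
    hn=render(i,box(*x0,z+.01,z+.3,a,.05,.13 if z>.05 else .05),win)>0
    hn=cv2.dilate(hn.astype(np.float32),np.ones((3,3)))
    h=cv2.cvtColor(p,cv2.COLOR_BGR2HSV); m=(h[...,1]<95)
    return fit(i,m,lambda q:box(q[0],q[1],z,z+.01,a,.11,.084),x0,win,hn),hn.mean()
p0=np.load("scene0.npz")["p"];p1=np.load("scene1.npz")["p"]
o,f=plate(p0,(366,182,416,243),[.4445,.1695],0,-.119);print("plate0",o.x.round(4),o.fun,f)
o,f=plate(p1,(215,145,275,178),[.4894,-.2422],.180,-.34);print("plate1",o.x.round(4),o.fun,f,"z .18")
z=np.load("scene0.npz");h=cv2.cvtColor(p0,cv2.COLOR_BGR2HSV)
win=(238,168,256,190)
print(h[168:190,238:256,1])
o=fit(i,h[...,1]<70,lambda q:cyl(q[0],q[1],[(.06,.008),(.14,.008),(.15,.0045)]),[.49,-.2435],win);print("rod",o.x.round(4),o.fun)
C=cloud(i,z["d"])
bm=(C[...,2]>.006)&(C[...,2]<.2); 
b=mask(p0,"blue"); 
E
```

```text
plate0 [0.4461 0.1693] 10.5126953125 0.33016393
plate1 [ 0.4905 -0.2417] 3.61474609375 0.60656565 z .18
[[155 155 155 156 155 155 155 157 156 155 155 156 157 157 157 157 156 157]
 [155 156 157 156 158 155 152 151 155 155 156 157 156 157 156 157 156 157]
 [156 155 155 155 153 136 117 119 146 156 155 157 155 157 156 156 157 156]
 [156 156 155 155 144  79  35  40 109 148 157 157 157 156 156 156 157 157]
 [157 154 156 154 148  58  21  26  59 118 153 156 157 156 156 155 157 155]
 [157 155 156 155 145  58  31  34  43  82 151 156 157 155 155 155 155 156]
 [155 156 156 155 133  57  37  39  40  72 144 155 156 155 157 155 157 155]
 [155 154 155 156 137  57  38  38  43  71 134 156 155 157 157 155 157 156]
 [156 155 156 155 147  69  40  38  41  64 127 154 155 157 155 155 157 157]
 [155 155 155 155 153  84  43  39  42  55 101 151 155 155 157 155 155 155]
 [155 156 155 155 154 113  50  36  41  43  74 150 157 156 155 156 155 155]
 [155 156 155 155 155 130  56  38  41  46  87 151 155 155 155 155 156 154]
 [156 154 153 154 156 135  57  39  39  44  80 141 152 155 156 154 155 155]
 [155 155 156 155 154 147  68  41  39  40  61 110 137 147 153 155 153 154]
 [155 155 155 155 155 151  77  39  43  39  54  83 108 122 138 142 152 154]
 [155 156 155 153 155 151  87  41  35  39  48  74 103 111 114 117 137 145]
 [155 155 155 155 155 154 112  46  36  40  47  74 126 157 161 149 129 119]
 [156 154 155 154 154 153 125  55  37  39  47  76 157 176 179 177 166 149]
 [155 154 154 153 154 132 105  53  39  39  42  72 150 176 177 179 177 174]
 [154 154 154 152 132  95  92  55  37  41  44  67 131 172 179 179 176 177]
 [156 153 150 130 104  98  96  62  39  39  40  59 123 171 177 176 179 177]
 [152 147 130 105 101 100  97  70  43  36  37  51 100 171 177 178 176 176]]
rod [ 0.4968 -0.2443] 21.488525390625
```

```bash
python3 - <<'E'
from fit import *
for n,win in(("scene",(238,164,256,180)),("top",(384,190,412,222))):
    i=eyes.camera_info(n);p=np.load(n+"0.npz")["p"];h=cv2.cvtColor(p,cv2.COLOR_BGR2HSV).astype(float)
    if n=="scene":
        m=np.clip((155-h[...,1])/115,0,1)
        o=fit(i,m,lambda q:cyl(q[0],q[1],[(.06,.008),(.14,.008),(.15,.0045)]),[.49,-.2435],win);print("rod",o.x.round(4),o.fun)
    else: print(h[200:214,392:408,1].astype(int))
    B=(200,160,300,245) if n=="scene" else (365,160,432,245)
    blue=mask(p,"blue"); l,t,r,b=B
    S0=render(i,box(.49,-.2435,.022,.15,-.34,.108,.086),B)
    # ignore whatever the stack/rod may hide
    o=fit(i,blue,lambda q:box(q[0],q[1],0,.014,-.34,.15,.12),[.49,-.2435],B,cv2.dilate((S0>0).astype(np.float32),np.ones((3,3))));print(n,"base",o.x.round(4),o.fun)
    w=(h[...,1]<130)|(mask(p,"red"))
    o=fit(i,((h[...,0]>10)&(h[...,0]<25)&(h[...,1]<135)|mask(p,"red")|(h[...,1]<70)),lambda q:box(q[0],q[1],.04,.059,-.34,.098,.074),[.49,-.2435],B);print(n,"stack",o.x.round(4),o.fun)
E
```

```text
rod [ 0.4928 -0.2451] 2.4819716224598296
scene base [ 0.4593 -0.2474] 128.350341796875
scene stack [ 0.4952 -0.245 ] 893.577392578125
[[117 118 114 115 117 114 117 115 138 165 170 199 200 219 201 213]
 [116 114 116 116 118 119 117 117 122 117 119 140 169 179 194 206]
 [114 117 114 117 117 116 120 118 117 114 112 114 122 117 135 172]
 [114 117 115 117 115 119 115 117  83  89  53  60  16  14  11  55]
 [114 116 119 116 115 115 114  46  12  11   6  16  19  12   4   9]
 [115 115 117 114 118 117 105  15   5   9  13  22  10   5   6   2]
 [114 117 118 117 116 115 102  12   7   4   7  11   9   6   6   4]
 [121 120 113 118 120 117 113  47  26  15  21  27  22  21  15  33]
 [165 140 124 122 120 115 117 111  84  66  67  82  82  84  85 106]
 [215 205 186 139 125 121 117 114 119 117 118 117 115 116 117 116]
 [220 205 218 202 211 178 141 122 123 116 116 117 117 114 116 114]
 [216 209 213 211 213 208 209 184 179 139 127 120 116 115 117 115]
 [201 204 199 210 207 199 203 206 209 209 182 145 124 121 120 120]
 [216 215 203 207 217 221 204 206 212 214 207 209 214 180 139 117]]
top base [ 0.4905 -0.2476] 53.126220703125
top stack [ 0.49   -0.2456] 145.408935546875
```

```bash
python3 - <<'E'
from fit import *
i=eyes.camera_info("top");p=np.load("top0.npz")["p"];h=cv2.cvtColor(p,cv2.COLOR_BGR2HSV).astype(float)
m=np.clip((115-h[...,1])/105,0,1)
for zb in(.058,.062):
    o=fit(i,m,lambda q:cyl(q[0],q[1],[(zb,.008),(.14,.008),(.15,.0045)]),[.49,-.2435],(392,201,416,212));print("rod",o.x.round(4),o.fun)
w=sub((mask(p,"white")|mask(p,"red")|(h[...,1]<80)),(243,190,292,246))
hn=render(i,box(.4445,.1695,.01,.118,-.119,.05,.05),(243,190,292,246))
o=fit(i,w,lambda q:box(q[0],q[1],0,.01,-.119,.11,.084),[.4445,.1695],(243,190,292,246),(hn>0)*1.);print("plate0",o.x.round(4),o.fun)
E
```

```text
rod [ 0.4896 -0.2457] 4.641235318346088
rod [ 0.4898 -0.2456] 4.146880779655612
plate0 [0.4445 0.1706] 10.812255859375
```

The offset to the rod axis is about (+1.6, -3.7) mm. I'll correct that, soften the grip as a force limiter, and come down to just above the tip.

>>> jog_arm([
  [1,0.11,0.12,0,0],
  [1,0,0,0.4,0],
  [1,0,0,0.4,0],
  [1,0,0,0.25,0],
  [1,0,0,0,0],
], squeeze=14)

```text
t: 8.85
ee_pos: [0.4907, -0.2465, 0.2298]
ee_rot: [-3.141, 0.002, -0.34]
contact_force: [0.1, -0.7, -4.8]
grip_width: 0.0319
finger_force: 14.0
```

>>> jog_arm([
  [1,0,0,0,0],
  [1,0,0,0,0],
  [1,0,0,0,0],
])

```text
t: 9.1
ee_pos: [0.4913, -0.2472, 0.2316]
ee_rot: [3.141, -0.001, -0.34]
contact_force: [-0.2, 0.9, -4.3]
grip_width: 0.0321
finger_force: 14.0
```

>>> jog_arm([
  [1,0,0,0.04,0],
  [1,0,0,0.04,0],
  [1,0,0,0.04,0],
  [1,0,0,0.04,0],
  [1,0,0,0.04,0],
])

```text
t: 9.52
ee_pos: [0.491, -0.2471, 0.2259]
ee_rot: [-3.142, 0.0, -0.341]
contact_force: [-0.2, 0.2, -4.8]
grip_width: 0.032
finger_force: 14.0
```

>>> jog_arm([
  [1,0,0,0.04,0],
  [1,0,0,0.04,0],
  [1,0,0,0,0],
])

```text
t: 9.77
ee_pos: [0.491, -0.2471, 0.2238]
ee_rot: [-3.141, 0.0, -0.341]
contact_force: [0.2, -0.1, -5.8]
grip_width: 0.0318
finger_force: 14.0
```

Underside is at about 146.5 mm with no contact. Continuing in small steps.

>>> jog_arm([
  [1,0,0,0.04,0],
  [1,0,0,0.04,0],
  [1,0,0,0,0],
])

```text
t: 10.02
ee_pos: [0.491, -0.2471, 0.2218]
ee_rot: [-3.142, 0.0, -0.341]
contact_force: [0.1, -0.1, -5.7]
grip_width: 0.0318
finger_force: 14.0
```

>>> jog_arm([
  [1,0,0,0.04,0],
  [1,0,0,0.04,0],
  [1,0,0,0,0],
])

```text
t: 10.27
ee_pos: [0.491, -0.247, 0.2198]
ee_rot: [-3.141, 0.0, -0.341]
contact_force: [0.5, 0.1, -5.7]
grip_width: 0.0319
finger_force: 14.0
```

>>> jog_arm([
  [1,0,0,0.04,0],
  [1,0,0,0.04,0],
  [1,0,0,0,0],
])

```text
t: 10.52
ee_pos: [0.491, -0.247, 0.2178]
ee_rot: [-3.141, 0.0, -0.341]
contact_force: [-0.1, 0.8, -4.8]
grip_width: 0.0322
finger_force: 14.0
```

>>> jog_arm([
  [1,0,0,0.04,0],
  [1,0,0,0.04,0],
  [1,0,0,0,0],
])

```text
t: 10.77
ee_pos: [0.4909, -0.247, 0.2157]
ee_rot: [-3.141, 0.001, -0.341]
contact_force: [-0.2, -0.3, -4.9]
grip_width: 0.0318
finger_force: 14.0
```

>>> jog_arm([
  [1,0,0,0.04,0],
  [1,0,0,0.04,0],
  [1,0,0,0,0],
])

```text
t: 11.02
ee_pos: [0.4909, -0.247, 0.2138]
ee_rot: [-3.141, 0.0, -0.341]
contact_force: [-0.2, 0.6, -5.3]
grip_width: 0.032
finger_force: 14.0
```

>>> jog_arm([
  [1,0,0,0.08,0],
  [1,0,0,0.08,0],
  [1,0,0,0.08,0],
  [1,0,0,0.08,0],
  [1,0,0,0.08,0],
])

```text
t: 11.43
ee_pos: [0.491, -0.2471, 0.2037]
ee_rot: [-3.141, 0.0, -0.341]
contact_force: [-0.9, 1.3, -4.4]
grip_width: 0.0319
finger_force: 14.0
```

>>> jog_arm([
  [1,0,0,0.1,0],
  [1,0,0,0.1,0],
  [1,0,0,0.1,0],
  [1,0,0,0.1,0],
  [1,0,0,0.1,0],
])

```text
t: 11.85
ee_pos: [0.491, -0.247, 0.1912]
ee_rot: [-3.141, 0.0, -0.341]
contact_force: [-2.1, 1.6, -2.7]
grip_width: 0.0318
finger_force: 14.0
```

>>> jog_arm([
  [1,0,0,0.1,0],
  [1,0,0,0.1,0],
  [1,0,0,0.1,0],
  [1,0,0,0.1,0],
  [1,0,0,0.1,0],
])

```text
t: 12.27
ee_pos: [0.491, -0.247, 0.1788]
ee_rot: [-3.141, 0.0, -0.341]
contact_force: [-1.9, 2.3, -3.9]
grip_width: 0.0316
finger_force: 14.0
```

>>> jog_arm([
  [1,0,0,0.1,0],
  [1,0,0,0.1,0],
  [1,0,0,0.1,0],
  [1,0,0,0.1,0],
  [1,0,0,0,0],
])

```text
t: 12.68
ee_pos: [0.4909, -0.247, 0.1684]
ee_rot: [-3.141, 0.001, -0.341]
contact_force: [-1.5, 1.8, -6.6]
grip_width: 0.0318
finger_force: 14.0
```

Threaded, with about 2 N of light side contact. I'll ease sideways a little and take a look.

>>> jog_arm([
  [1,-0.02,-0.015,0,0],
  [1,0,0,0.1,0],
  [1,0,0,0.1,0],
  [1,0,0,0.1,0],
  [1,0,0,0,0],
])

```text
t: 13.1
ee_pos: [0.4907, -0.2467, 0.161]
ee_rot: [3.141, 0.0, -0.341]
contact_force: [-0.1, -0.1, -5.6]
grip_width: 0.0317
finger_force: 14.0
```

```bash
python3 - <<'E'
from m import *
p,d,i=cam("scene"); np.savez("scene2.npz",p=p,d=d)
s=ctrl.get_state();print(s["ee_pos"],s["contact_force"],s["ft_torque"])
cv2.imwrite("pics/c2.png",cv2.resize(p[105:240,190:310],(530,596),interpolation=cv2.INTER_CUBIC))
E
```

```text
[ 0.490795   -0.24674698  0.1612446 ] [-0.11191817  0.20935791 -5.17037891] [0.07418901 0.07551015 0.03885038]
```

View pics/c2.png

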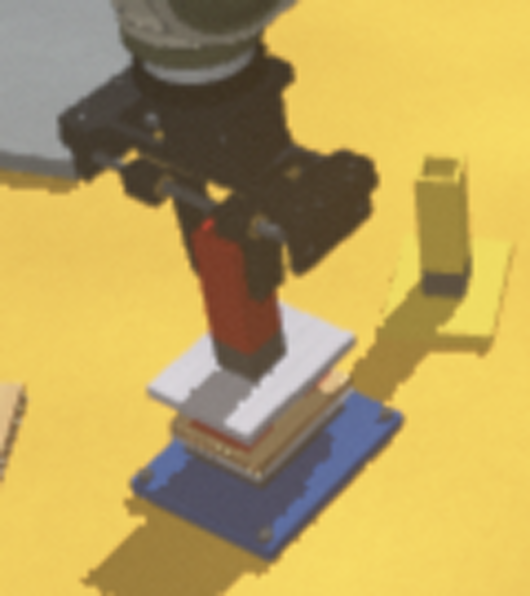

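The platen (crop (250,370)) is level and square over the stack, about 20 mm above it, and the side force is gone. Descending to contact.

>>> jog_arm([
  [1,0,0,0.08,0],
  [1,0,0,0.08,0],
  [1,0,0,0.08,0],
  [1,0,0,0.08,0],
  [1,0,0,0.04,0],
], squeeze=35)

```text
t: 13.57
ee_pos: [0.4907, -0.2466, 0.1522]
ee_rot: [-3.142, 0.0, -0.341]
contact_force: [-0.3, 0.4, -5.1]
grip_width: 0.0313
finger_force: 35.0
```

>>> jog_arm([
  [1,0,0,0.04,0],
  [1,0,0,0.04,0],
  [1,0,0,0.04,0],
  [1,0,0,0.04,0],
  [1,0,0,0,0],
])

```text
t: 13.98
ee_pos: [0.4906, -0.2465, 0.1483]
ee_rot: [-3.141, 0.0, -0.341]
contact_force: [0.8, -0.7, -5.0]
grip_width: 0.0316
finger_force: 35.0
```

>>> jog_arm([
  [1,0,0,0.04,0],
  [1,0,0,0.04,0],
  [1,0,0,0.04,0],
  [1,0,0,0,0],
])

```text
t: 14.32
ee_pos: [0.4906, -0.2465, 0.1453]
ee_rot: [-3.141, 0.0, -0.341]
contact_force: [-0.6, -0.1, -4.6]
grip_width: 0.032
finger_force: 35.0
```

>>> jog_arm([
  [1,0,0,0.04,0],
  [1,0,0,0.04,0],
  [1,0,0,0,0],
])

```text
t: 14.57
ee_pos: [0.4906, -0.2465, 0.1433]
ee_rot: [-3.141, 0.0, -0.341]
contact_force: [0.8, -0.3, -5.2]
grip_width: 0.0319
finger_force: 35.0
```

>>> jog_arm([
  [1,0,0,0.04,0],
  [1,0,0,0.04,0],
  [1,0,0,0,0],
])

```text
t: 14.82
ee_pos: [0.4906, -0.2465, 0.1413]
ee_rot: [-3.141, 0.0, -0.341]
contact_force: [0.3, -0.1, -6.6]
grip_width: 0.0318
finger_force: 35.0
```

>>> jog_arm([
  [1,0,0,0.04,0],
  [1,0,0,0.04,0],
  [1,0,0,0,0],
])

```text
t: 15.07
ee_pos: [0.4906, -0.2465, 0.1393]
ee_rot: [-3.141, 0.0, -0.341]
contact_force: [-0.0, 0.4, -6.1]
grip_width: 0.0315
finger_force: 35.0
```

>>> jog_arm([
  [1,0,0,0.04,0],
  [1,0,0,0,0],
])

```text
t: 15.23
ee_pos: [0.4907, -0.2465, 0.1383]
ee_rot: [-3.142, 0.0, -0.341]
contact_force: [0.5, 1.0, -5.8]
grip_width: 0.0315
finger_force: 35.0
```

>>> jog_arm([
  [1,0,0,0.04,0],
  [1,0,0,0,0],
])

```text
t: 15.4
ee_pos: [0.4906, -0.2465, 0.1373]
ee_rot: [-3.141, 0.0, -0.341]
contact_force: [-0.1, 0.8, -5.9]
grip_width: 0.0318
finger_force: 35.0
```

>>> jog_arm([
  [1,0,0,0.04,0],
  [1,0,0,0,0],
])

```text
t: 15.57
ee_pos: [0.4906, -0.2465, 0.1363]
ee_rot: [-3.141, 0.0, -0.341]
contact_force: [0.4, -0.2, -5.2]
grip_width: 0.0316
finger_force: 35.0
```

>>> jog_arm([
  [1,0,0,0.04,0],
  [1,0,0,0,0],
])

```text
t: 15.73
ee_pos: [0.4907, -0.2466, 0.1355]
ee_rot: [3.142, -0.0, -0.341]
contact_force: [-1.5, 0.3, -4.7]
grip_width: 0.0316
finger_force: 35.0
```

>>> jog_arm([
  [1,0,0,0.04,0],
  [1,0,0,0,0],
])

```text
t: 15.9
ee_pos: [0.4908, -0.2466, 0.1348]
ee_rot: [3.141, -0.001, -0.341]
contact_force: [-1.8, 0.4, -0.7]
grip_width: 0.0318
finger_force: 35.0
```

Contact at an underside height of about 58 mm, as measured. Pressing to about +9.5 N on the tool.

>>> jog_arm([
  [1,0,0,0.04,0],
  [1,0,0,0,0],
])

```text
t: 16.07
ee_pos: [0.4908, -0.2466, 0.134]
ee_rot: [3.141, -0.001, -0.341]
contact_force: [-2.1, 1.7, 3.1]
grip_width: 0.0315
finger_force: 35.0
```

>>> jog_arm([
  [1,0,0,0.03,0],
  [1,0,0,0,0],
])

```text
t: 16.23
ee_pos: [0.4909, -0.2466, 0.1333]
ee_rot: [3.141, -0.001, -0.341]
contact_force: [-1.5, 2.3, 5.5]
grip_width: 0.0319
finger_force: 35.0
```

>>> jog_arm([
  [1,0,0,0.04,0],
  [1,0,0,0,0],
  [1,0,0,0,0],
])

```text
t: 16.48
ee_pos: [0.4909, -0.2467, 0.1328]
ee_rot: [3.141, -0.001, -0.34]
contact_force: [-1.7, 2.4, 8.2]
grip_width: 0.0319
finger_force: 35.0
```

>>> jog_arm([
  [1,0,0,0,0],
  [1,0,0,0,0],
  [1,0,0,0,0],
])

```text
t: 16.73
ee_pos: [0.4909, -0.2467, 0.1328]
ee_rot: [3.141, -0.001, -0.34]
contact_force: [-2.8, 3.2, 8.3]
grip_width: 0.032
finger_force: 35.0
```

>>> jog_arm([
  [1,-0.012,-0.01,0.012,0],
  [1,0,0,0,0],
  [1,0,0,0,0],
  [1,0,0,0,0],
  [1,0,0,0,0],
])

```text
t: 17.15
ee_pos: [0.4909, -0.2466, 0.1327]
ee_rot: [3.141, -0.002, -0.34]
contact_force: [-2.4, 2.7, 9.5]
grip_width: 0.0315
finger_force: 35.0
```

>>> jog_arm([
  [1,0,0,0,0],
  [1,0,0,0,0],
  [1,0,0,0,0],
  [1,0,0,0,0],
  [1,0,0,0,0],
])

```text
t: 17.57
ee_pos: [0.4909, -0.2466, 0.1327]
ee_rot: [3.141, -0.002, -0.34]
contact_force: [-2.2, 2.7, 9.1]
grip_width: 0.0319
finger_force: 35.0
```

>>> jog_arm([
  [1,0,0,0,0],
  [1,0,0,0,0],
  [1,0,0,0,0],
  [1,0,0,0,0],
  [1,0,0,0,0],
])

```text
t: 17.98
ee_pos: [0.4909, -0.2466, 0.1327]
ee_rot: [3.141, -0.002, -0.341]
contact_force: [-2.0, 2.2, 9.5]
grip_width: 0.032
finger_force: 35.0
```

>>> jog_arm([
  [1,0,0,0,0],
  [1,0,0,0,0],
  [1,0,0,0,0],
  [1,0,0,0,0],
  [1,0,0,0,0],
])

```text
t: 18.4
ee_pos: [0.4909, -0.2466, 0.1327]
ee_rot: [3.141, -0.002, -0.34]
contact_force: [-2.6, 3.1, 9.6]
grip_width: 0.0318
finger_force: 35.0
```

>>> jog_arm([
  [1,0,0,0,0],
  [1,0,0,0,0],
  [1,0,0,0,0],
  [1,0,0,0,0],
  [1,0,0,0,0],
])

```text
t: 18.82
ee_pos: [0.4909, -0.2466, 0.1327]
ee_rot: [3.141, -0.002, -0.34]
contact_force: [-2.8, 1.8, 10.0]
grip_width: 0.0317
finger_force: 35.0
```

>>> jog_arm([
  [1,0,0,0,0],
  [1,0,0,0,0],
  [1,0,0,0,0],
  [1,0,0,0,0],
  [1,0,0,0,0],
])

```text
t: 19.23
ee_pos: [0.4909, -0.2466, 0.1327]
ee_rot: [3.141, -0.002, -0.34]
contact_force: [-1.5, 2.2, 8.9]
grip_width: 0.032
finger_force: 35.0
```

Held at about 14.7 N for more than 2 s. Unloading, then opening.

>>> jog_arm([
  [1,0,0,-0.04,0],
  [1,0,0,-0.04,0],
  [1,0,0,-0.02,0],
  [1,0,0,0,0],
  [1,0,0,0,0],
])

```text
t: 19.65
ee_pos: [0.4907, -0.2465, 0.1341]
ee_rot: [3.141, -0.001, -0.341]
contact_force: [0.3, 0.2, 2.7]
grip_width: 0.0318
finger_force: 35.0
```

>>> jog_arm([
  [1,0,0,0,0],
  [0.6,0,0,0,0],
  [0.5,0,0,0,0],
  [0.3,0,0,0,0],
  [0.1,0,0,0,0],
], squeeze=8)

```text
t: 20.07
ee_pos: [0.4904, -0.2462, 0.1337]
ee_rot: [-3.141, 0.0, -0.341]
contact_force: [-0.5, 0.1, 0.7]
grip_width: 0.0526
finger_force: 0.0
```

>>> jog_arm([
  [0,0,0,0,0],
  [0,0,0,0,0],
  [0,0,0,0,0],
  [0,0,0,0,0],
  [0,0,0,0,0],
])

```text
t: 20.48
ee_pos: [0.4905, -0.2462, 0.1339]
ee_rot: [-3.142, 0.0, -0.341]
contact_force: [0.1, -0.0, 0.1]
grip_width: 0.0864
finger_force: 0.0
```

>>> jog_arm([
  [0,0,0,-0.4,0],
  [0,0,0,-0.8,0],
  [0,0,0,-1,0],
  [0,0,0,-1,0],
  [0,0,0,-1,0],
])

```text
t: 20.9
ee_pos: [0.4903, -0.2461, 0.241]
ee_rot: [3.141, -0.0, -0.341]
contact_force: [0.4, -0.3, 0.8]
grip_width: 0.0879
finger_force: 0.0
```

>>> jog_arm([
  [0,0,0,-0.6,0],
  [0,0,0,0,0],
  [0,0,0,0,0],
  [0,0,0,0,0],
  [0,0,0,0,0],
])

```text
t: 21.32
ee_pos: [0.4901, -0.246, 0.2527]
ee_rot: [-3.141, 0.002, -0.341]
contact_force: [-1.0, 0.6, -0.2]
grip_width: 0.0881
finger_force: 0.0
```

```bash
python3 - <<'E'
from m import *
p,d,i=cam("scene")
cv2.imwrite("pics/c3.png",cv2.resize(p[60:340,160:530],(780,590),interpolation=cv2.INTER_CUBIC))
E
```

```text
(no output)
```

View pics/c3.png

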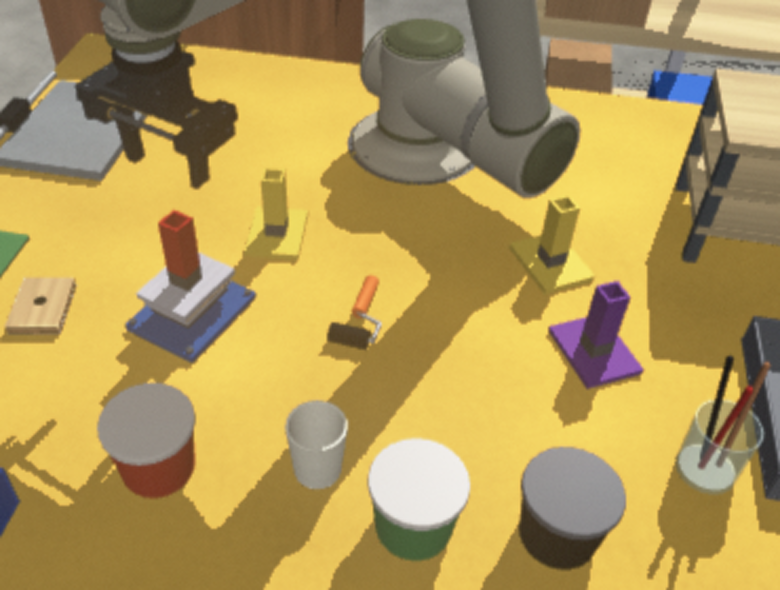

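The platen lies level and square on the stack (crop (185,285)). The gripper is clear and the other things are where they were.

```bash
python3 -c "
from bench import order; print(order.finish_job())"
```

```text
the job is handed in; nothing more can be done
None
```

The platen is threaded on the rod, was pressed onto the stack at about 14.7 N for over two seconds and left lying there level and square, and the job is handed in; no verdict was returned.

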